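# Locate a U-channel on the pin of the riveting jig

### The arm

A 6-joint arm with a two-finger parallel gripper is mounted at the origin on the work surface. World frame = base frame: x ahead of the robot, y to its left, z up, the work surface at z = 0. Lengths are in mm, angles in rad, forces in N, time in s.
With the tool pointing down it reaches from about 250 to 725 mm from the base axis. Payload 9.7 kg.
Tool frame: the origin (TCP) lies midway between the tips of the shut fingers; the grasp point (between the pads) lies 19 mm behind it; x points along the fingers, z is the direction in which the jaws open and shut, and the axes are right-handed (so a half turn about x gives the same grasp; the last joint's range is limited). The gripper opens to 85 mm and grips with 20 to 120 N. Pads are 22 mm wide; open, the fingers measure 114 mm over their backs; the gripper's body (76 mm by 85 mm) begins 54 mm behind the grasp point. The pads swing forward as they close: fully open they stand 13 mm farther back than shut.
Start: joints at [-1.192, 0.087, 0.176, 1.66, 0, 1.571], TCP at [203.39, -511.008, 231.284] pointing down, gripper open.
Joint ranges: [-3.13, 3.13], [-0.85, 1.81], [-1.15, 1.24], [-2.2, 2.28], [-1.44, 1.52], [-3.14, 3.14]. Speed limits (rad/s): [2.22, 2.22, 2.57, 3.14, 3.14, 3.14].

### API

Orientations are given as a unit quaternion [w, x, y, z].
In Python, from plant import manip, imaging gives the robot as it stands.
- The arm moves only by the tool carry_out, never from a script. Its argument "rows" is a list that holds one entry, the list of rows, each a list of 5 numbers: the opening, from -1 (shut) to 1 (fully open), then the shift along the tool's x, y, z in cm, then the turn about the tool's x in rad. A call has 1 to 12 rows; each row is the pose to reach, as a shift and turn from the pose commanded when the call began, along the tool's axes at that moment; what a row does not reach only later rows make up. A row lasts 1/8 s, in which the tool goes at most 62.5 mm and 10.7 degrees, less where a joint would pass 70% of its speed; a pose out of reach is approached as far as the arm can. A call with a gripper value outside its range is refused whole. The fingers move at their own pace and stop on an object; "grip_force" is the grip in N (left out, the last holds). Time passes only in rows, so rows that repeat a pose let the fingers close. It gives the time, the measured TCP pose, the force and the opening at its end, in the units of the state.
- manip.state(): the state, without advancing time (a new reading comes with each control period).
- imaging.camera(name): name is "scene" or "side" or "wrist"; returns the picture (400x640x3 uint8, blue, green, red); there is no depth.
- imaging.camera_params(name): a dict with "fx", "fy", "cx", "cy" (pixels), "k1" (the pictures are not rectified: a ray, as slopes to the right and down, at radius r is drawn at 1 + k1 r^2 times it, then the intrinsics apply), "rvec" (rotation vector, rad) and "tvec" (3), from world to camera coordinates, as OpenCV has them. Camera axes: x right, y down, z forward; pixel columns grow to the right and rows downward; lengths in mm; the calibration is good to about 2 mm. A picture is of the moment at which its call begins: read the wrist's pose just before it. camera_params takes no time and is no camera call; for the wrist camera it gives the pose at the moment of the call.
- manip.finish_job(): hands the job in, once; it reports no verdict.
The state is a dict: "time_s": time; "joint_pos": joint angles; "qd": joint speeds; "tau": joint torques, N m; "tool_pos": TCP position; "tool_rot": TCP orientation; "wrist_force": force on the tool from outside, world axes, zero at the start; "wrist_torque": the same for the moment, N m; "grip_width": opening from 0.0 (shut) to 1.0 (fully open).
Only numpy, scipy, OpenCV 4.12 (cv2) and the standard library are available. Lean on these libraries where they do the work, as an engineer would, in place of code of your own. Each camera call takes 0.05 s, during which the arm holds its last target.

### The job

Get the aluminium channel with the big hole in its floor ready for riveting: lay it in the jig, open side up and along the fence, and work it along until its hole drops over the locating pin and it lies flat on the jig plate. The pin is locked wherever the last user left it along the slot. Let go of the channel and leave the other parts on the bench where they are.

Things in the scene. Friction and masses are not known exactly. Their poses are not given: they have to be found in the camera images.
- channel: The part: a straight aluminium U-channel, ends open, lying open side up on the bench. 112 mm long (its y axis), 48 mm wide outside (x axis), 32 mm high, floor and walls 3 mm thick, about 100 g; the same turned end for end. Origin: centre of the underside, z up. At the open ends only the wall ends and the floor's edge can be pushed. Grip it across its 48 mm width.
- hole (a point): Centre of the channel's big hole, at the floor's upper face, 3 mm above the channel's origin. A plain round through hole of 12 mm diameter in the middle of the floor, the only one the locating pin fits: all other holes in the channel are about 4 mm.
- jig: Riveting jig screwed to the bench: aluminium plate 200 mm long (its y axis), from x = -60 to +50 mm, 16 mm thick; two low steel feet (13 mm) reach to x = -81 mm. A 10 mm slot runs along y at x = 0 and holds the locating pin; a fence bar runs along its +x side. Origin: on the bench below the middle of the slot, z up. A channel flat on the plate over the pin has its origin 16 mm above this one.
- slot_mid (a point): Middle of the slot, level with the plate's top. The upright steel locating pin is locked in the slot anywhere from y = -18 to +18 mm of this point, at x = 0 (jig axes); its place is not among the readings: see it or feel for it. Pin: 10 mm diameter, 8 mm above the plate, top rim bevelled. With the channel's floor over the pin but not its hole, the channel rests on the pin's top.
- fence_face (a point): Middle of the fence's top inner edge. The fence is a dark steel bar along the whole plate, its inner face straight along the jig's y at x = +24.5 mm, outer face at +40.5 mm, top 14 mm above the plate. A channel with its wall along the fence has its centre line on the slot line (0.5 mm play). Pushed along the fence it drops when its hole meets the pin, then the pin stops it.
- blank_channel: A bystander of the same kind, to be left alone: U-channel 80 mm long (its y axis), 48 mm wide, 32 mm high, with no big hole in its floor. Origin: underside centre.
- angle: Bystander: an aluminium angle bracket with holes, 48 x 64 mm foot, 48 mm high. Origin: underside centre of the foot.
- spool: Bystander: a grey spool of solder standing upright, 54 mm diameter, 40 mm high. Origin: underside centre.
- tape: Bystander: a roll of tape lying flat, 100 mm diameter, 25 mm high. Origin: underside centre.
- wheel: Bystander: a black robot wheel lying flat, 96 mm diameter, 34 mm high. Origin: underside centre.
- screwdriver: Bystander: a black-handled screwdriver lying on the bench, about 200 mm long. Origin: near its middle, on the underside.
- plate: Bystander: a flat perforated aluminium plate 80 x 120 x 4 mm with a small red plastic clip on it. Origin: underside centre.
Mind the look-alikes: they are no part of the job. What is shaped like the channel but yellow is not meant. Leave any pink look-alike of the jig alone.

How it is judged (in metres and radians):
At the end, for the whole second after the job is handed in: The channel is at rest, flat on the jig plate (underside 16 mm above the bench within 2 mm, tilt under 0.03 rad), along the fence (parallel within 0.05 rad, centre within 3 mm of the slot line and 22 mm of the slot's middle): possible only with the pin through its big hole (z of channel in the frame of jig between 0.0145 and 0.018 m and x of channel in the frame of jig between -0.003 and 0.003 m and y of channel in the frame of jig between -0.022 and 0.022 m and angle between channel's own z axis and vertical below 0.03 rad and angle between the y axis of channel and the y axis of jig, either way round below 0.05 rad and linear speed of channel below 0.01 m/s); the robot touches nothing.
It fails at once if another part on the bench was shoved by more than 30 mm (distance of any of blank_channel, angle, spool, tape, wheel, screwdriver, plate from where it was at the start of the episode above 0.03 m).
It also fails if it takes over 45 s, if anything falls off the work surface, if the arm or the gripper's body presses on something with over 40 N, if the wrist force passes 120 N, or if a joint passes its speed limit or range.

## Working session

There is one attempt and no reset: what is moved stays moved. The work goes in short steps, Python scripts to look and compute and a tool call to move; the robot and the scene stay as the last step left them, time stands still between calls to the robot, and variables do not carry over. Pictures are saved under pics/ and viewed, and the job is handed in when it is done.

Besides the shell and the picture viewer there is one more tool, called after "Request:" by a JSON object that holds its "method" and its "body", one argument or row to a line. carry_out: Moves the arm, as the interface text tells. Its arguments: {"type":"object","properties":{"rows":{"type":"array"},"grip_force":{"type":"number"}},"required":["rows"]}

```bash
mkdir -p pics; ls; python3 - <<'E'
from plant import manip, imaging
import cv2
print(manip.state())
for n in ["scene","side","wrist"]:
    print(n,imaging.camera_params(n))
    cv2.imwrite(f"pics/{n}0.png",imaging.camera(n))
E
```

```text
pics
{'time_s': 0.0, 'joint_pos': array([-1.19199963e+00,  8.74436404e-02,  1.75146514e-01,  1.65978367e+00,
       -1.02805880e-05,  1.57078348e+00]), 'qd': array([ 8.34293947e-04,  1.31014380e-03,  8.57632742e-04,  2.64601151e-03,
       -2.54770362e-04,  4.10324483e-05]), 'tau': array([-4.85359778e-04, -5.20391929e+01,  4.64796388e+01,  1.64194970e-02,
       -1.49154562e-05, -1.67100279e-05]), 'tool_pos': array([ 203.30774432, -510.80814531,  230.5984485 ]), 'tool_rot': array([ 0.58481742,  0.39717289,  0.58557316, -0.39666907]), 'wrist_force': array([-1.11488465,  0.26201662, -0.06644411]), 'wrist_torque': array([-0.01275062,  0.00652373,  0.03757743]), 'grip_width': 1.001938855199586}
scene {'fx': 399.66412175291225, 'fy': 399.66412175291225, 'cx': 321.0258818900756, 'cy': 201.62081280632836, 'k1': -0.022788845497527015, 'rvec': array([ 2.20074178,  1.33565771, -0.4221623 ]), 'tvec': array([-292.89180915, -295.87106757, 1526.95943172])}
side {'fx': 392.69212769119696, 'fy': 392.69212769119696, 'cx': 318.05228512440726, 'cy': 198.06854921177504, 'k1': -0.061768262166779594, 'rvec': array([ 0.05700892, -2.90191704,  1.11750071]), 'tvec': array([ 502.79958485,    1.97033075, 1186.96828021])}
wrist {'fx': 360.6404685539231, 'fy': 360.6404685539231, 'cx': 313.91332054583165, 'cy': 205.04281614282246, 'k1': -0.05622150898533773, 'rvec': array([-2.40524843,  1.63245098,  0.22768947]), 'tvec': array([-548.45907573,  -35.64679873,  379.8402221 ])}
```

View pics/scene0.png

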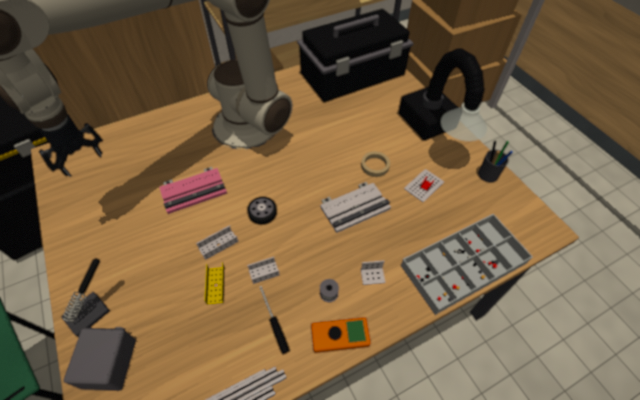

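View pics/side0.png

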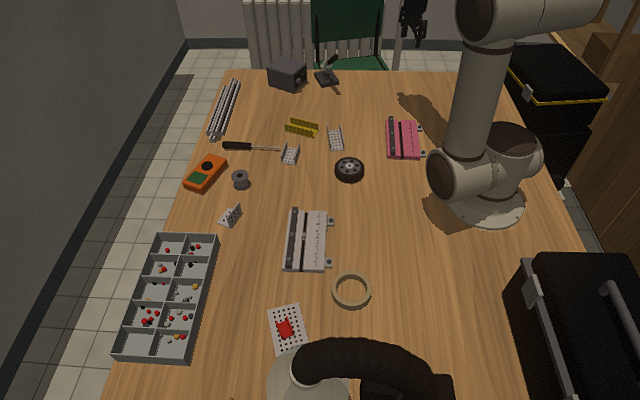

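View pics/wrist0.png

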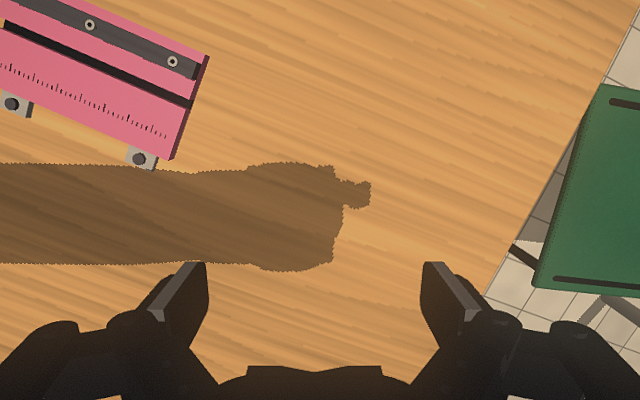

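The scene view shows the channel at about (217,242), the jig at (355,205) and the shorter blank at (264,270). The yellow and pink look-alikes are at (215,284) and (195,190). Next I locate these in world coordinates.

```bash
cat > h.py <<'E'
import numpy as np, cv2
from scipy.spatial.transform import Rotation as R
def cp(P):
    K=np.array([[P['fx'],0,P['cx']],[0,P['fy'],P['cy']],[0,0,1.]]);D=np.array([P['k1'],0,0,0.]);return K,D
def p2w(P,uv,z):
    K,D=cp(P); uv=np.array(uv,float).reshape(-1,1,2)
    n=cv2.undistortPoints(uv,K,D).reshape(-1,2)
    Rm=cv2.Rodrigues(P['rvec'])[0]; t=np.array(P['tvec']); C=-Rm.T@t
    d=np.c_[n,np.ones(len(n))]@Rm
    s=(z-C[2])/d[:,2]
    return C+d*s[:,None]
def w2p(P,X):
    K,D=cp(P); return cv2.projectPoints(np.array(X,float).reshape(-1,1,3),P['rvec'],np.array(P['tvec'],float),K,D)[0].reshape(-1,2)
def rot(q): return R.from_quat([q[1],q[2],q[3],q[0]])
E
python3 - <<'E'
from h import *
from plant import manip, imaging
s=cv2.imread('pics/scene0.png');d=cv2.imread('pics/side0.png')
cv2.imwrite('pics/c1.png',cv2.resize(s[170:290,180:400],None,fx=3.6,fy=3.6,interpolation=cv2.INTER_CUBIC))
cv2.imwrite('pics/c2.png',cv2.resize(d[110:290,270:370],None,fx=3.3,fy=3.3,interpolation=cv2.INTER_CUBIC))
P=imaging.camera_params('scene');Q=imaging.camera_params('side')
print(p2w(P,[[217,242],[355,205],[264,270]],16).round());print(p2w(Q,[[336,138],[308,240],[291,154]],16).round())
st=manip.state();M=rot(st['tool_rot']).as_matrix();print(M.round(3))
W=imaging.camera_params('wrist');Rm=cv2.Rodrigues(W['rvec'])[0];C=-Rm.T@W['tvec'];print(C,(M.T@(C-st['tool_pos'])).round(1),(M.T@Rm.T).round(3))
E
```

```text
[[ 456. -263.   16.]
 [ 530.  177.   16.]
 [ 607. -173.   16.]]
[[ 452. -257.   16.]
 [ 522.  183.   16.]
 [ 602. -169.   16.]]
[[-0.     0.929  0.37 ]
 [ 0.001  0.37  -0.929]
 [-1.    -0.    -0.001]]
[ 266.43385171 -485.07962146  374.35902716] [-143.6   68.2   -0.8] [[ 0.001 -0.271  0.963]
 [-0.001 -0.963 -0.271]
 [ 1.    -0.001 -0.001]]
```

View pics/c1.png

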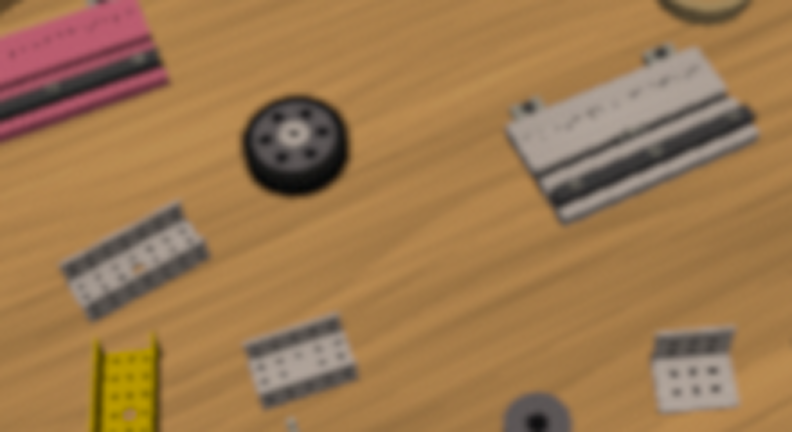

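View pics/c2.png

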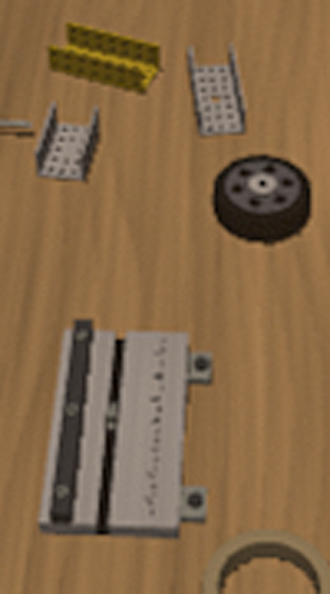

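```bash
python3 - <<'E'
from h import *
from plant import manip, imaging
P=imaging.camera_params('scene');Q=imaging.camera_params('side')
def f(c): return np.array(c)/3.6+[180,170]
a=p2w(P,f([[77,293],[192,231],[140,266]]),3);print(a.round(),np.degrees(np.arctan2(*(a[1]-a[0])[1::-1])))
a=p2w(P,f([[543,176],[727,97]]),16);print(a.round(),np.degrees(np.arctan2(*(a[1]-a[0])[1::-1])))
a=p2w(P,f([[510,127],[696,48]]),16);print(a.round(),np.degrees(np.arctan2(*(a[1]-a[0])[1::-1])))
a=p2w(Q,np.array([[111,410],[120,340],[103,532]])/3.3+[270,110],16);print(a.round(),np.degrees(np.arctan2(*(a[1]-a[2])[1::-1])))
E
```

```text
[[ 457. -316.    3.]
 [ 444. -209.    3.]
 [ 457. -260.    3.]] 96.82357613754523
[[541.  82.  16.]
 [542. 272.  16.]] 89.52472164905606
[[481.  81.  16.]
 [481. 277.  16.]] 90.01470045870339
[[536. 164.  16.]
 [533.  87.  16.]
 [534. 282.  16.]] -90.15782732880743
```

Request:
{"method": "carry_out", "body": {
  "rows": [
    [[1,0,6,-2.3,0],[1,0,12,-4.6,0],[1,0,18,-7,0],[1,0,24,-9.3,0],[1,0,30,-11.6,0],[1,0,36,-14,0],[1,0,36,-14,0],[1,0,36,-14,0],[1,0,36,-14,0]]
  ]
}}

```text
time_s: 1.27
tool_pos: [485.3, -248.7, 231.3]
tool_rot: [0.585, 0.397, 0.585, -0.397]
wrist_force: [0.3, 0.2, 0.2]
grip_width: 1.002
```

```bash
python3 - <<'E'
from h import *
from plant import manip, imaging
import pickle
W=imaging.camera_params('wrist');im=imaging.camera('wrist');cv2.imwrite('pics/w1.png',im);pickle.dump(W,open('w1.pkl','wb'))
E
```

```text
(no output)
```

View pics/w1.png

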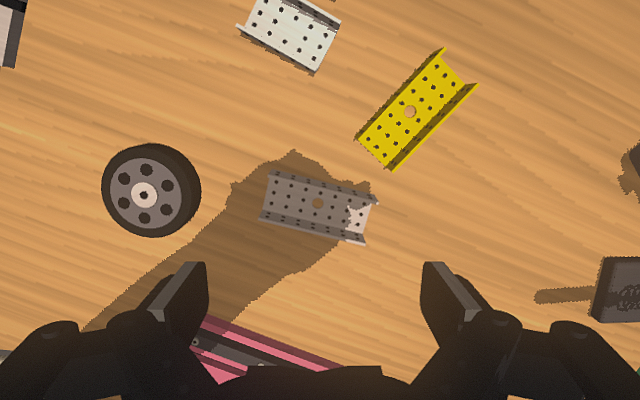

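The wrist view shows the channel with its hole at about (318,203) and its ends near x=262 and 375. The short blank at (290,35) is clear of it.

```bash
python3 - <<'E'
import cv2
im=cv2.imread('pics/w1.png')
cv2.imwrite('pics/w1c.png',cv2.resize(im[155:260,245:395],None,fx=5,fy=5,interpolation=cv2.INTER_CUBIC))
E
```

```text
(no output)
```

View pics/w1c.png

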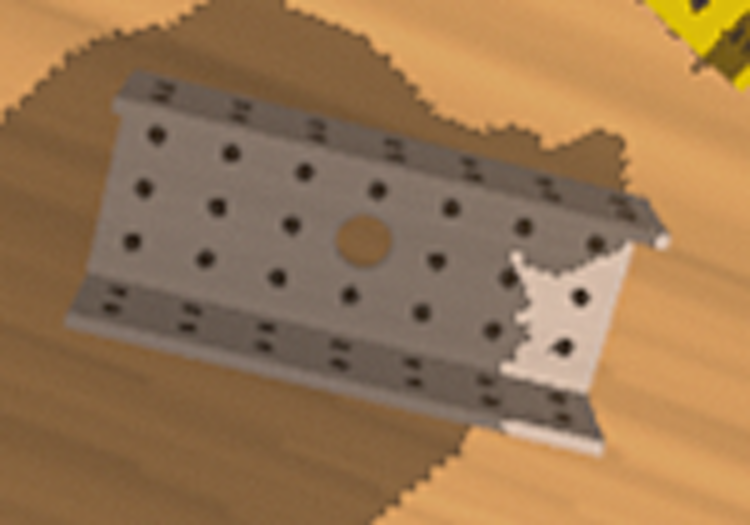

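```bash
python3 - <<'E'
from h import *
import pickle
from plant import manip
W=pickle.load(open('w1.pkl','rb'))
f=lambda c:(np.array(c,float)+.5)/5-.5+[245,155]
a=p2w(W,f([[144,188],[218,207],[291,225],[364,241],[436,261],[509,278],[580,297]]),3)
print(a.round(1)); d=a[0]-a[-1]; print('yaw of y axis',np.degrees(np.arctan2(d[1],d[0])),a[[0,1,2,4,5,6]].mean(0))
b=p2w(W,f([[130,71],[645,198],[67,320],[600,452]]),32);print(b.round(1),b.mean(0),np.linalg.norm(b[0]-b[1]),np.linalg.norm(b[0]-b[2]))
q=manip.state();M=rot(q['tool_rot']).as_matrix();print(M.round(4),q['tool_pos'],q['joint_pos'])
E
```

```text
[[ 448.2 -216.     3. ]
 [ 450.1 -232.1    3. ]
 [ 452.1 -248.     3. ]
 [ 454.5 -263.8    3. ]
 [ 456.1 -279.8    3. ]
 [ 458.4 -295.9    3. ]
 [ 460.1 -311.8    3. ]]
yaw of y axis 97.06258483177764 [ 454.15220209 -263.92549742    3.        ]
[[ 476.8 -206.2   32. ]
 [ 490.3 -308.6   32. ]
 [ 424.8 -211.4   32. ]
 [ 438.1 -322.    32. ]] [ 457.49511186 -262.04645331   32.        ] 103.32904670003187 52.28987291664204
[[-1.000e-04  9.297e-01  3.682e-01]
 [-2.000e-04  3.682e-01 -9.297e-01]
 [-1.000e+00 -1.000e-04  2.000e-04]] [ 485.22897355 -248.86970417  231.41172229] [-4.73795768e-01  7.55956842e-02  1.64093560e-01  1.65924305e+00
 -2.13519856e-04  2.29072235e+00]
```

Request:
{"method": "carry_out", "body": {
  "rows": [
    [[1,2,-0.5,0,-0.18],[1,4,-1,0.1,-0.36],[1,6,-1.5,0.1,-0.54],[1,8,-2,0.1,-0.72],[1,10,-2.5,0.2,-0.9],[1,12,-3,0.2,-1.08],[1,14,-3.43,0.26,-1.26],[1,15,-3.43,0.26,-1.317],[1,15,-3.43,0.26,-1.317],[1,18,-3.43,0.26,-1.317],[1,21.5,-3.43,0.26,-1.317],[1,21.5,-3.43,0.26,-1.317]]
  ]
}}

```text
time_s: 2.82
tool_pos: [453.6, -262.6, 14.8]
tool_rot: [0.705, -0.043, 0.707, 0.044]
wrist_force: [-0.3, 0.5, 0.3]
grip_width: 0.998
```

```bash
python3 - <<'E'
from h import *
from plant import manip, imaging
cv2.imwrite('pics/w2.png',imaging.camera('wrist'))
q=manip.state();M=rot(q['tool_rot']).as_matrix();print(M.round(4),q['tool_pos'],q['joint_pos'],q['wrist_force'])
E
```

```text
[[-9.000e-04 -1.229e-01  9.924e-01]
 [ 5.000e-04  9.924e-01  1.229e-01]
 [-1.000e+00  6.000e-04 -8.000e-04]] [ 454.60811297 -263.11642573   16.63038533] [-5.24658809e-01  5.49549575e-02 -2.74197856e-01  1.24265051e+00
 -1.63462854e-05  9.22884301e-01] [ 1.09160082 -0.468624    0.10299603]
```

View pics/w2.png

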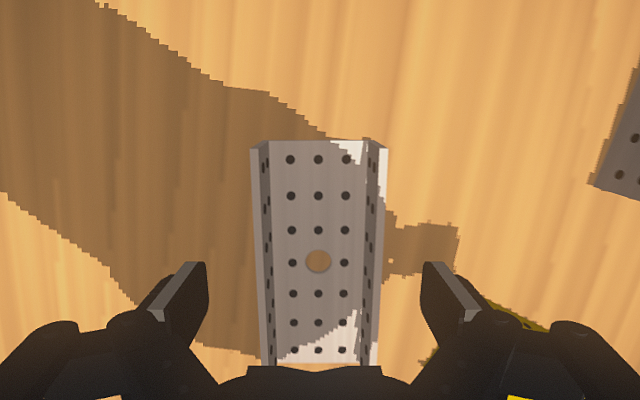

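The wrist view shows the channel square between the fingers, with the hole at (318,261). I close the gripper and lift.

Request:
{"method": "carry_out", "body": {
  "rows": [
    [[-1,0,0,0,0],[-1,0,0,0,0],[-1,0,0,0,0],[-1,0,0,0,0],[-1,0,0,0,0],[-1,0,0,0,0],[-1,-3,0,0,0],[-1,-6,0,0,0],[-1,-9,0,0,0],[-1,-12,0,0,0],[-1,-12,0,0,0]]
  ],
  "grip_force": 50
}}

```text
time_s: 4.25
tool_pos: [456.4, -263.5, 139.2]
tool_rot: [0.707, -0.045, 0.704, 0.043]
wrist_force: [0.2, 0.2, -1.3]
grip_width: 0.547
```

```bash
python3 - <<'E'
from h import *
from plant import manip, imaging
import pickle
W=imaging.camera_params('wrist');cv2.imwrite('pics/w3.png',imaging.camera('wrist'))
q=manip.state();M=rot(q['tool_rot']).as_matrix();pickle.dump((W,M,q['tool_pos']),open('w3.pkl','wb'));print(M.round(4),q['tool_pos'],q['joint_pos'],q['wrist_force'],q['grip_width'])
E
```

```text
[[ 0.0019 -0.1247  0.9922]
 [-0.0011  0.9922  0.1247]
 [-1.     -0.0014  0.0018]] [ 455.74103101 -263.17736084  137.38365202] [-5.23684898e-01  1.29179145e-02 -8.22892459e-02  1.47334581e+00
 -8.56458089e-06  9.22128569e-01] [ 0.73093097 -0.23039373 -1.11538399] 0.5496127772912807
```

View pics/w3.png

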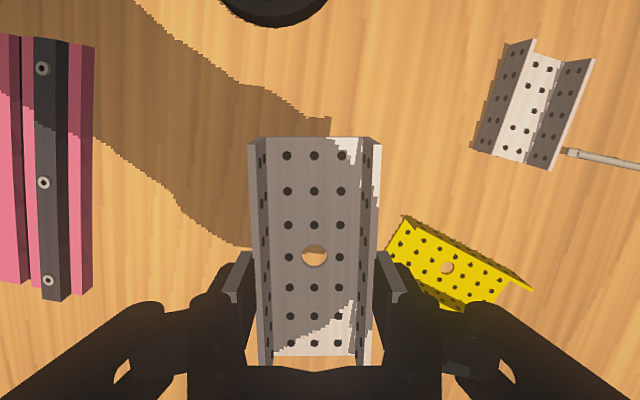

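The channel is held, with the hole at about (314,256) and roughly 1 N of weight on the wrist. I now move to just short of the jig to look.

Request:
{"method": "carry_out", "body": {
  "rows": [
    [[-1,-2,4,1.6,0.02],[-1,-4,8,3.2,0.04],[-1,-6,13,5.2,0.06],[-1,-8,18,7.2,0.08],[-1,-8,23,9.2,0.1],[-1,-8,28,11.2,0.125],[-1,-8,31,12.3,0.125],[-1,-8,31,12.3,0.125],[-1,-8,31,12.3,0.125],[-1,-8,31,12.3,0.125]]
  ]
}}

```text
time_s: 5.55
tool_pos: [538.4, 59.0, 216.0]
tool_rot: [0.707, 0.0, 0.707, -0.001]
wrist_force: [0.7, -0.2, -1.6]
grip_width: 0.546
```

```bash
python3 - <<'E'
from h import *
from plant import manip, imaging
import pickle
W=imaging.camera_params('wrist');cv2.imwrite('pics/w4.png',imaging.camera('wrist'))
q=manip.state();M=rot(q['tool_rot']).as_matrix();pickle.dump((W,M,q['tool_pos']),open('w4.pkl','wb'));print(M.round(4),q['tool_pos'],q['joint_pos'],q['wrist_force'],q['grip_width'])
E
```

```text
[[-1.0e-04  1.3e-03  1.0e+00]
 [-1.0e-04  1.0e+00 -1.3e-03]
 [-1.0e+00 -1.0e-04 -1.0e-04]] [538.43062717  59.05429538 216.20242675] [ 1.09285643e-01  6.16745008e-02  1.19845713e-01  1.62910093e+00
 -8.31017019e-05  1.68142607e+00] [ 0.44412192  0.21684896 -1.52647716] 0.5494256403852691
```

View pics/w4.png

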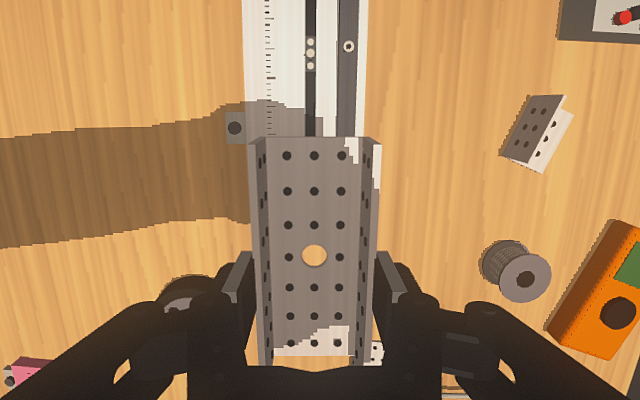

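```bash
python3 - <<'E'
import cv2
im=cv2.imread('pics/w4.png')
cv2.imwrite('pics/w4c.png',cv2.resize(im[0:145,235:385],None,fx=4,fy=4,interpolation=cv2.INTER_CUBIC))
cv2.imwrite('pics/w4d.png',cv2.resize(im[130:370,240:390],None,fx=2.5,fy=2.5,interpolation=cv2.INTER_CUBIC))
E
```

```text
(no output)
```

View pics/w4c.png

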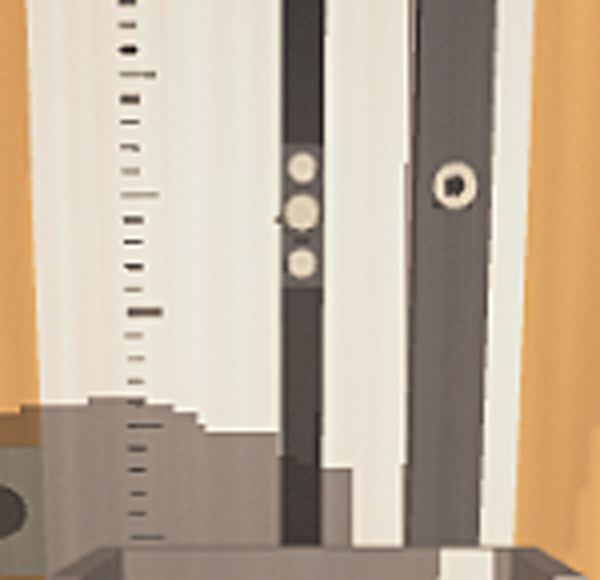

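View pics/w4d.png

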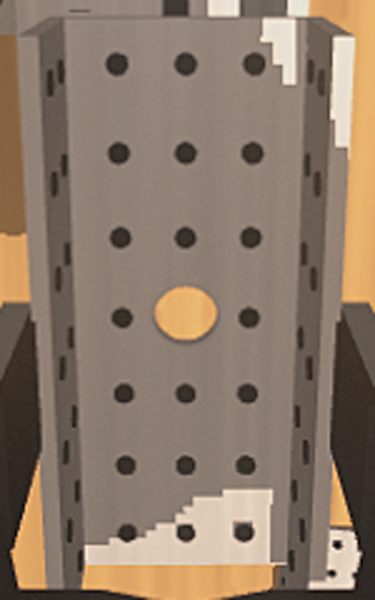

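```bash
python3 - <<'E'
from h import *
import pickle
W,M,T=pickle.load(open('w4.pkl','rb'))
f=lambda c:(np.array(c,float)+.5)/4-.5+[235,0]
g=lambda c:(np.array(c,float)+.5)/2.5-.5+[240,130]
print('pin',p2w(W,f([[302,211]]),24), 'carriage',p2w(W,f([[302,216]]),16))
a=p2w(W,f([[282,10],[325,10],[281,540],[323,540]]),16);print(a.round(1));c=(a[0]+a[1])/2-(a[2]+a[3])/2;print('slot yaw deg from y',np.degrees(np.arctan2(-c[0],c[1])))
a=p2w(W,f([[416,30],[405,520],[496,30],[480,520]]),30);print('fence',a.round(1))
print('plate -x edge',p2w(W,f([[28,20],[41,370]]),16).round(1))
for h in (10,13.3,16):
  z=T[2]-h
  a=p2w(W,g([[186,63],[185,153],[185,237],[185,313.5],[185,394],[185,465],[185,533]]),z)
  print(h,a.round(1)[:,:2].tolist())
  print(p2w(W,g([[117,64],[253,64],[127,533],[244,533]]),z).round(1)[:,:2].tolist())
print(T)
E
```

```text
pin [[534.30264205 172.23403728  24.        ]] carriage [[534.21086307 172.22794053  16.        ]]
[[530.1 214.8  16. ]
 [539.4 214.8  16. ]
 [528.9 100.5  16. ]
 [538.8 100.5  16. ]]
slot yaw deg from y -0.4194307288663575
fence [[558.3 207.4  30. ]
 [557.2 106.   30. ]
 [575.1 207.4  30. ]
 [574.1 106.   30. ]]
plate -x edge [[474.7 213.3  16. ]
 [474.3 139.3  16. ]]
10 [[537.8, 107.2], [537.6, 91.5], [537.5, 76.0], [537.5, 61.1], [537.5, 44.6], [537.4, 29.2], [537.4, 13.5]]
[[526.0, 107.1], [549.2, 107.1], [525.8, 13.5], [549.2, 13.5]]
13.3 [[537.8, 106.8], [537.6, 90.7], [537.5, 74.9], [537.5, 59.7], [537.5, 42.8], [537.4, 27.0], [537.4, 11.1]]
[[525.8, 106.6], [549.4, 106.6], [525.5, 11.1], [549.4, 11.0]]
16 [[537.8, 106.4], [537.6, 90.1], [537.5, 74.0], [537.5, 58.5], [537.5, 41.3], [537.4, 25.3], [537.4, 9.0]]
[[525.6, 106.3], [549.6, 106.2], [525.3, 9.0], [549.6, 9.0]]
[538.43062717  59.05429538 216.20242675]
```

Request:
{"method": "carry_out", "body": {
  "rows": [
    [[-1,2,5,-0.4,0.004],[-1,5,10.7,-0.8,0.004],[-1,9,10.7,-0.85,0.004],[-1,13,10.7,-0.85,0.004],[-1,16,10.7,-0.85,0.004],[-1,16,10.7,-0.85,0.004],[-1,16,10.7,-0.85,0.004],[-1,16,10.7,-0.85,0.004]]
  ]
}}

```text
time_s: 6.6
tool_pos: [531.1, 167.1, 58.1]
tool_rot: [0.708, 0.002, 0.706, -0.001]
wrist_force: [0.2, 0.3, -0.8]
grip_width: 0.545
```

```bash
cat > snap.py <<'E'
import sys
from h import *
from plant import manip, imaging
import pickle
n=sys.argv[1]
W=imaging.camera_params('wrist');im=imaging.camera('wrist');cv2.imwrite(f'pics/{n}.png',im)
q=manip.state();M=rot(q['tool_rot']).as_matrix();pickle.dump((W,M,q['tool_pos']),open(n+'.pkl','wb'));print(M.round(4),q['tool_pos'],q['wrist_force'],q['grip_width'],q['time_s'])
E
python3 snap.py w5
```

```text
[[ 2.3e-03  4.3e-03  1.0e+00]
 [ 7.0e-04  1.0e+00 -4.3e-03]
 [-1.0e+00  7.0e-04  2.3e-03]] [530.95009735 167.10385198  57.8829672 ] [ 0.61104536  0.20182818 -1.36969061] 0.5476007665465494 6.65
```

View pics/w5.png

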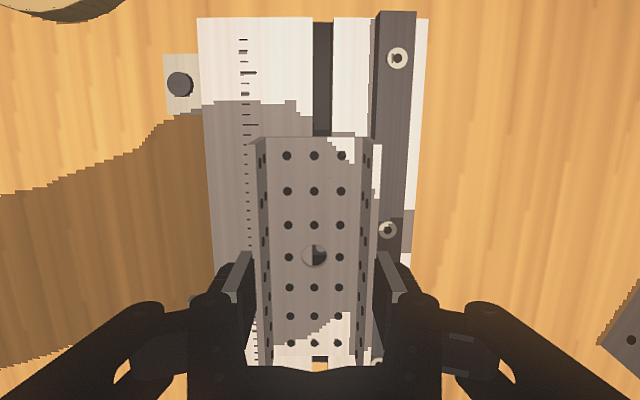

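```bash
python3 - <<'E'
from h import *
import pickle
im=cv2.imread('pics/w5.png')
cv2.imwrite('pics/w5c.png',cv2.resize(im[225:285,270:360],None,fx=8,fy=8,interpolation=cv2.INTER_CUBIC))
cv2.imwrite('pics/w5d.png',cv2.resize(im[0:150,180:440],None,fx=3,fy=3,interpolation=cv2.INTER_CUBIC))
E
```

```text
(no output)
```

View pics/w5c.png

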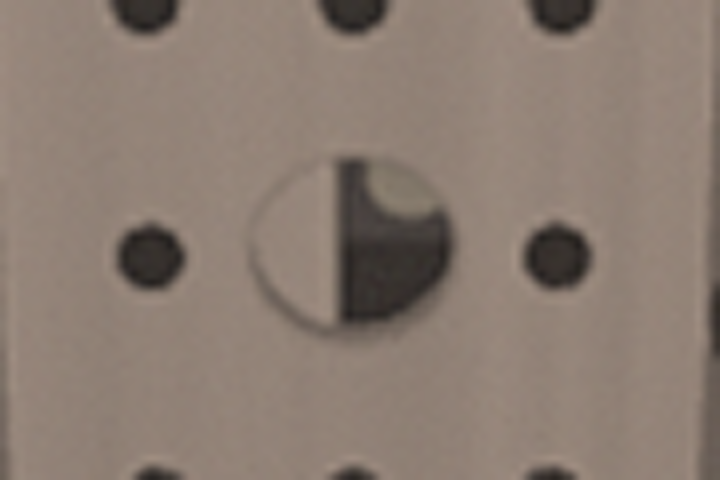

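View pics/w5d.png

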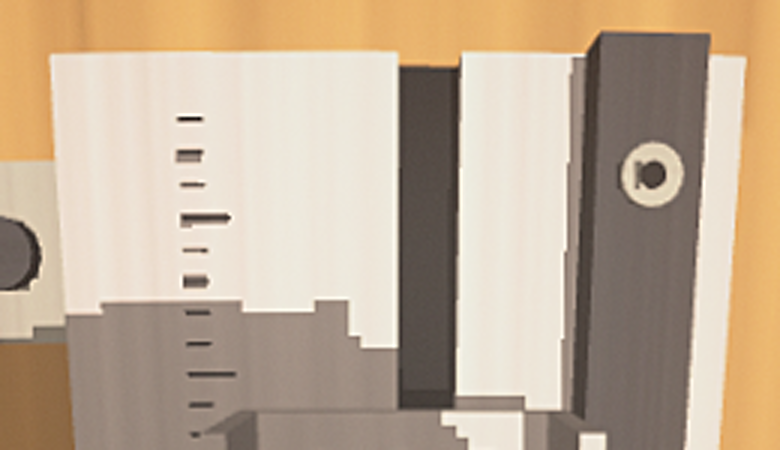

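```bash
python3 - <<'E'
from h import *
import pickle
W,M,T=pickle.load(open('w5.pkl','rb'))
g=lambda c:(np.array(c,float)+.5)/8-.5+[270,225]
d=lambda c:(np.array(c,float)+.5)/3-.5+[180,0]
print('slot edge thru hole, carriage edge, screw c',p2w(W,g([[340,240],[400,240],[408,180]]),16).round(1).tolist())
print('hole',p2w(W,g([[351,243]]),T[2]-13.3).round(1), 'mid row holes',p2w(W,g([[151,257],[558,257]]),T[2]-13.3).round(1).tolist())
print('slot',p2w(W,d([[400,70],[461,70],[399,400],[455,400]]),16).round(1).tolist())
print('plate end corners',p2w(W,d([[50,54],[745,57]]),16).round(1).tolist())
print('fence',p2w(W,d([[601,35],[711,35],[584,400],[688,400]]),30).round(1).tolist())
W,M,T=pickle.load(open('w4.pkl','rb'))
f=lambda c:(np.array(c,float)+.5)/4-.5+[235,0]
print('w4 screws, carriage ends',p2w(W,f([[302,166],[302,263],[302,287],[302,145]]),16).round(1).tolist())
E
```

```text
slot edge thru hole, carriage edge, screw c [[529.3, 155.4, 16.0], [533.5, 155.4, 16.0], [534.0, 159.9, 16.0]]
hole [[530.1 167.6  44.6]] mid row holes [[518.3, 166.8, 44.6], [542.3, 166.7, 44.6]]
slot [[530.5, 273.8, 16.0], [540.2, 273.8, 16.0], [530.0, 222.1, 16.0], [539.5, 222.0, 16.0]]
plate end corners [[475.0, 277.0, 16.0], [585.3, 276.0, 16.0]]
fence [[559.8, 275.8, 30.0], [576.0, 275.9, 30.0], [559.1, 223.0, 30.0], [575.5, 223.0, 30.0]]
w4 screws, carriage ends [[534.3, 182.7, 16.0], [534.2, 162.2, 16.0], [534.1, 157.1, 16.0], [534.3, 187.1, 16.0]]
```

Request:
{"method": "carry_out", "body": {
  "rows": [
    [[-1,0.8,0,0,0.004],[-1,1.3,0,0,0.004],[-1,1.55,0,0,0.004],[-1,1.55,0,0,0.004],[-1,1.55,0,0,0.004],[-1,1.55,0,0,0.004]]
  ]
}}

```text
time_s: 7.4
tool_pos: [530.0, 167.0, 41.8]
tool_rot: [0.707, 0.003, 0.707, -0.003]
wrist_force: [-4.7, -1.5, 10.3]
grip_width: 0.55
```

Request:
{"method": "carry_out", "body": {
  "rows": [
    [[-1,0,0,0.1,0],[-1,0,0,0.2,0],[-1,0,0,0.3,0],[-1,0,0,0.35,0],[-1,0,0,0.35,0],[-1,0,0,0.35,0]]
  ]
}}

```text
time_s: 8.15
tool_pos: [533.3, 167.2, 41.6]
tool_rot: [0.707, 0.003, 0.707, -0.003]
wrist_force: [-4.0, -0.2, 9.0]
grip_width: 0.546
```

Request:
{"method": "carry_out", "body": {
  "rows": [
    [[-1,0,0,0.1,0],[-1,0,0,0.1,0],[-1,0,0,0.1,0]]
  ]
}}

```text
time_s: 8.52
tool_pos: [534.4, 167.2, 41.6]
tool_rot: [0.707, 0.003, 0.707, -0.003]
wrist_force: [-4.9, 0.0, 8.6]
grip_width: 0.549
```

```bash
python3 snap.py w6; python3 - <<'E'
from h import *
im=cv2.imread('pics/w6.png')
cv2.imwrite('pics/w6c.png',cv2.resize(im[225:285,270:360],None,fx=6,fy=6,interpolation=cv2.INTER_CUBIC))
E
```

```text
[[ 1.0e-04  7.7e-03  1.0e+00]
 [ 6.0e-04  1.0e+00 -7.7e-03]
 [-1.0e+00  6.0e-04  1.0e-04]] [534.40235308 167.22473821  41.61448325] [-4.91546141 -0.11695702  8.49476664] 0.5446221491633937 8.575
```

View pics/w6.png

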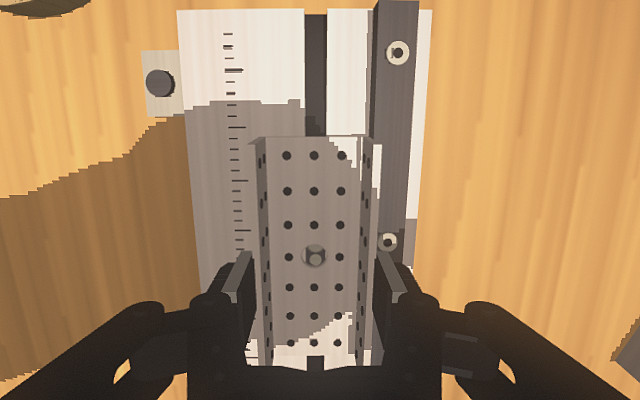

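View pics/w6c.png

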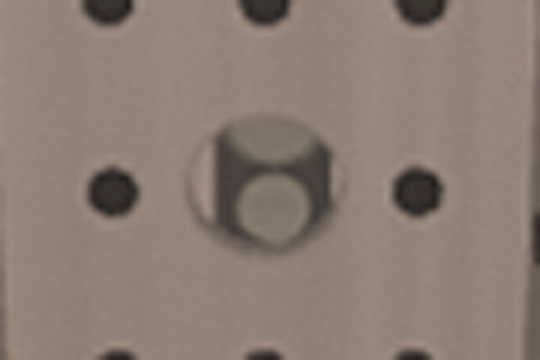

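```bash
python3 - <<'E'
from h import *
import pickle
W,M,T=pickle.load(open('w6.pkl','rb'))
g=lambda c:(np.array(c,float)+.5)/6-.5+[270,225]
print('rim',p2w(W,g([[270,165]]),24),'screw',p2w(W,g([[270,205]]),16),'slot',p2w(W,g([[213,190],[330,190]]),16))
a=p2w(W,g([[113,193],[417,193]]),27);print('midholes',a,a.mean(0)); print('big',p2w(W,g([[265,183]]),27))
E
```

```text
rim [[533.94905821 167.52161424  24.        ]] screw [[533.89970423 160.44922759  16.        ]] slot [[529.08408754 161.86733113  16.        ]
 [538.99130718 161.78599748  16.        ]]
midholes [[521.49783989 166.49820631  27.        ]
 [545.58297161 166.30177202  27.        ]] [533.54040575 166.39998917  27.        ]
big [[533.54876486 167.26499414  27.        ]]
```

Request:
{"method": "carry_out", "body": {
  "rows": [
    [[-1,0,0.1,0.05,0],[-1,0,0.2,0.05,0],[-1,0,0.3,0.05,0],[-1,0,0.3,0.05,0],[-1,0,0.3,0.05,0]]
  ]
}}

```text
time_s: 9.2
tool_pos: [535.1, 170.1, 40.6]
tool_rot: [0.707, 0.003, 0.707, -0.003]
wrist_force: [-0.4, 0.8, -0.1]
grip_width: 0.547
```

Request:
{"method": "carry_out", "body": {
  "rows": [
    [[-1,0,0.05,0,0],[-1,0,0.1,0,0],[-1,0,0.1,0,0],[-1,0,0.1,0,0]]
  ]
}}

```text
time_s: 9.7
tool_pos: [535.0, 171.0, 40.7]
tool_rot: [0.707, 0.003, 0.707, -0.003]
wrist_force: [0.6, 0.8, -1.9]
grip_width: 0.544
```

```bash
python3 snap.py w7; python3 - <<'E'
from h import *
im=cv2.imread('pics/w7.png')
cv2.imwrite('pics/w7c.png',cv2.resize(im[225:285,270:360],None,fx=6,fy=6,interpolation=cv2.INTER_CUBIC))
E
```

```text
[[-1.e-04  8.e-03  1.e+00]
 [-1.e-04  1.e+00 -8.e-03]
 [-1.e+00 -1.e-04 -1.e-04]] [535.09247467 170.95441211  40.75948022] [-0.17436911  0.18232192 -0.66586572] 0.5466555444569595 9.75
```

View pics/w7c.png

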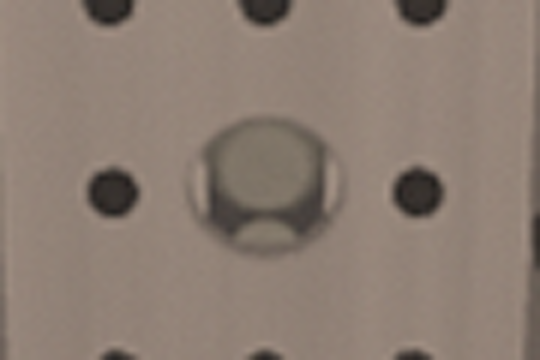

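```bash
python3 - <<'E'
from h import *
import pickle
W,M,T=pickle.load(open('w7.pkl','rb'))
g=lambda c:(np.array(c,float)+.5)/6-.5+[270,225]
print('pin rims',p2w(W,g([[264,212],[264,118],[215,165],[316,165]]),24).round(2),'slot',p2w(W,g([[208,190],[324,190]]),16).round(2))
for z in(26.5,27.5):
  a=p2w(W,g([[113,193],[417,193]]),z);print('midholes',a.mean(0))
  print(p2w(W,g([[265,118],[265,256]]),z).round(2))
E
```

```text
pin rims [[534.09 167.53  24.  ]
 [534.16 175.65  24.  ]
 [530.21 171.65  24.  ]
 [538.28 171.58  24.  ]] slot [[529.34 165.97  16.  ]
 [539.11 165.89  16.  ]]
midholes [534.19732164 170.28662246  26.5       ]
[[534.26 176.65  26.5 ]
 [534.15 164.84  26.5 ]]
midholes [534.20283401 170.72841344  27.5       ]
[[534.26 177.05  27.5 ]
 [534.16 165.32  27.5 ]]
```

The pin top is centred at about (534.15, 171.6) and the hole at about (534.2, 170.6). I move +0.9 mm in y, then lower gently.

Request:
{"method": "carry_out", "body": {
  "rows": [
    [[-1,0,0.09,0,0],[-1,0,0.09,0,0],[-1,0.05,0.09,0,0],[-1,0.1,0.09,0,0],[-1,0.15,0.09,0,0],[-1,0.2,0.09,0,0],[-1,0.2,0.09,0,0]]
  ]
}}

```text
time_s: 10.62
tool_pos: [535.1, 171.9, 38.7]
tool_rot: [0.707, 0.003, 0.707, -0.003]
wrist_force: [0.0, -0.3, -0.4]
grip_width: 0.549
```

Request:
{"method": "carry_out", "body": {
  "rows": [
    [[-1,0.1,0,0,0],[-1,0.2,0,0,0],[-1,0.3,0,0,0],[-1,0.4,0,0,0],[-1,0.5,0,0,0],[-1,0.5,0,0,0]]
  ]
}}

```text
time_s: 11.38
tool_pos: [535.1, 171.9, 34.1]
tool_rot: [0.707, 0.003, 0.707, -0.003]
wrist_force: [-2.0, -0.0, 3.0]
grip_width: 0.543
```

```bash
python3 snap.py w8; python3 - <<'E'
from h import *
im=cv2.imread('pics/w8.png')
cv2.imwrite('pics/w8c.png',cv2.resize(im[100:300,220:420],None,fx=3,fy=3,interpolation=cv2.INTER_CUBIC))
E
```

```text
[[ 2.e-04  8.e-03  1.e+00]
 [ 0.e+00  1.e+00 -8.e-03]
 [-1.e+00  1.e-04  2.e-04]] [535.14435085 171.8789201   34.06799675] [-1.04339998 -0.61533572  2.33226405] 0.5455347284310892 11.425
```

View pics/w8c.png

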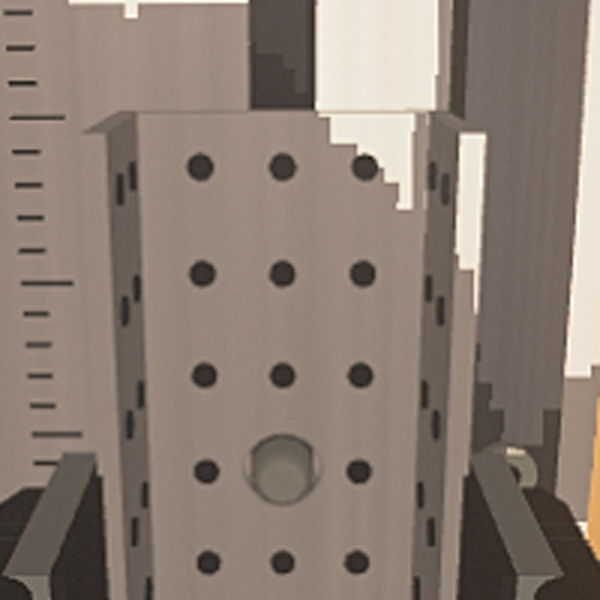

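The pin fills the hole, and the contact height is 7.7 mm below where the channel rested on the pin's top, so it is on the plate. I release and retreat.

Request:
{"method": "carry_out", "body": {
  "rows": [
    [[0.3,0,0,0,0],[0.6,0,0,0,0],[0.8,0,0,0,0],[0.8,0,0,0,0],[0.8,0,0,0,0],[0.8,-3,0,0,0],[0.8,-8,0,0,0],[0.8,-13,0,0,0],[0.8,-18,0,0,0],[0.8,-18,0,0,0]]
  ]
}}

```text
time_s: 12.68
tool_pos: [536.6, 172.3, 218.2]
tool_rot: [0.709, 0.004, 0.705, -0.002]
wrist_force: [-0.2, 0.2, 0.4]
grip_width: 0.898
```

```bash
python3 snap.py w9; python3 - <<'E'
from h import *
from plant import imaging
im=cv2.imread('pics/w9.png');cv2.imwrite('pics/w9c.png',cv2.resize(im[80:330,180:440],None,fx=2.4,fy=2.4,interpolation=cv2.INTER_CUBIC))
s=imaging.camera('side');cv2.imwrite('pics/s9.png',cv2.resize(s[100:300,220:400],None,fx=3,fy=3,interpolation=cv2.INTER_CUBIC))
E
```

```text
[[ 0.0033  0.008   1.    ]
 [ 0.001   1.     -0.008 ]
 [-1.      0.0011  0.0033]] [535.91129374 172.13015532 215.53423846] [-0.26300063  0.2520003  -1.09163222] 0.9014112694908942 12.725
```

View pics/w9c.png

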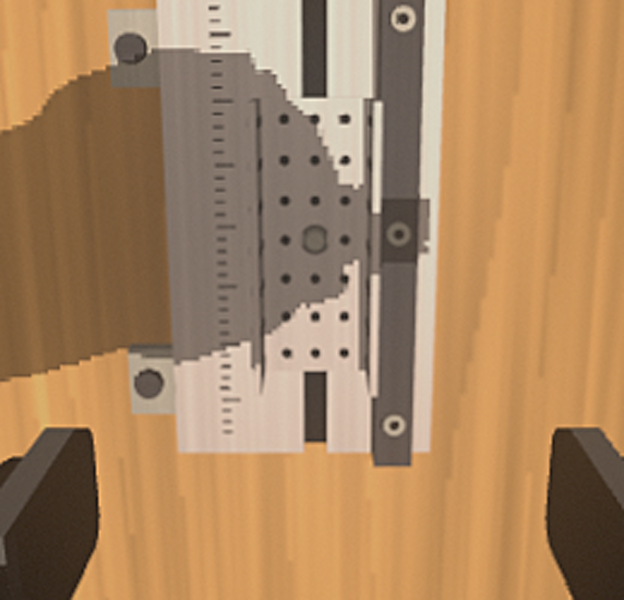

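View pics/s9.png

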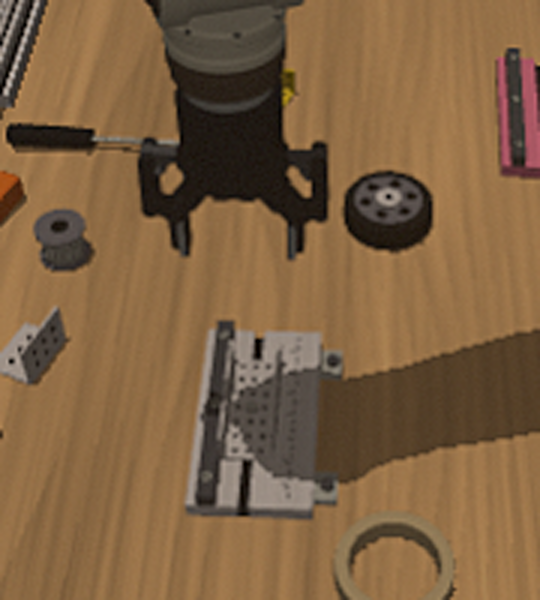

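The wrist view shows the channel along the fence with the pin in its hole at crop (315,240), and the gripper is clear. I do a last check of its flatness and alignment.

```bash
python3 - <<'E'
from h import *
import pickle
W,M,T=pickle.load(open('w9.pkl','rb'))
g=lambda c:(np.array(c,float)+.5)/2.4-.5+[180,80]
l=[[284,119],[285,160],[285,201],[285,240],[285,279],[285,316],[286,353]]
r=[[344,119],[344,160],[344,201],[344,240],[343,279],[343,317],[343,352]]
a=p2w(W,g(l),19);b=p2w(W,g(r),19)
print('len 96:',np.linalg.norm(a[0]-a[-1]),np.linalg.norm(b[0]-b[-1]),'width 24:',np.linalg.norm(a-b,axis=1).round(2))
c=(a+b)/2;yaw=lambda d:d[0]/d[1]
print('pitches',np.diff(c[:,1]).round(2),'centre',c.mean(0),'yaw',yaw(c[0]-c[-1]))
s=p2w(W,g([[302,5],[327,5],[304,435],[327,435]]),16);print('slot yaw',yaw(s[0]+s[1]-s[2]-s[3]),s.round(1).tolist())
e=p2w(W,g([[177,452],[431,452]]),16);print('plate end y',e[:,1],'so mid',e[:,1].mean()+100)
E
```

```text
len 96: 96.15261516698443 95.74173859064086 width 24: [23.37 23.25 23.53 23.81 23.69 23.98 23.85]
pitches [-15.91 -16.28 -15.84 -16.22 -15.98 -15.71] centre [533.74280331 171.15881746  19.        ] yaw 0.009113567351881437
slot yaw 0.008664450993494664 [[530.1, 262.0, 16.0], [539.6, 261.9, 16.0], [528.3, 84.5, 16.0], [538.3, 84.4, 16.0]]
plate end y [76.93649357 75.70795079] so mid 176.3222221768961
```

```bash
python3 - <<'E'
from h import *
import pickle
from scipy.optimize import least_squares
from scipy.ndimage import median_filter
W,M,T=pickle.load(open('w9.pkl','rb'))
im=cv2.cvtColor(cv2.imread('pics/w9.png'),cv2.COLOR_BGR2GRAY).astype(float)
g=lambda c:(np.array(c,float)+.5)/2.4-.5+[180,80]
cols=[(284,286),(315,315),(344,343)];rows=[119,160,201,240,279,316,352]
bg=cv2.medianBlur(im.astype(np.uint8),15).astype(float)
obj=[];uv=[]
for j in range(3):
  for i in range(7):
    if i==3 and j==1: continue
    u=g([np.interp(i,[0,6],cols[j]),rows[i]]);ui,vi=np.round(u).astype(int)
    p=im[vi-3:vi+4,ui-3:ui+4];w=np.clip(np.median(p)*.8-p,0,None)
    Y,X=np.mgrid[vi-3:vi+4,ui-3:ui+4]
    if w.sum()>0: uv.append([(w*X).sum()/w.sum(),(w*Y).sum()/w.sum()]);obj.append([(j-1)*12,(3-i)*16,3])
obj=np.array(obj,float);uv=np.array(uv)
def res(p):
  X=R.from_euler('zyx',p[3:]).apply(obj)+p[:3];return (w2p(W,X)-uv).ravel()
s=least_squares(res,[534,171,16,0,0,0],loss='soft_l1',f_scale=.2)
cov=np.linalg.inv(s.jac.T@s.jac)*np.var(s.fun)
print(len(uv),s.x.round(4),np.sqrt(np.diag(cov)).round(4),np.abs(res(s.x)).max(),np.std(s.fun))
E
```

```text
20 [ 5.339232e+02  1.712618e+02  1.581160e+01 -7.100000e-03 -1.290000e-02
 -1.200000e-02] [0.0296 0.0741 0.358  0.0006 0.0089 0.0053] 0.24399045049534607 0.07441176662247412
```

```bash
python3 -c "
from plant import manip
s=manip.state();print(s['time_s'],s['wrist_force']);print(manip.finish_job())"
```

```text
12.775 [ 0.06643218  0.51425418 -1.09047082]
the job is handed in; nothing more can be done
None
```

The channel is in the jig, open side up along the fence, with the locating pin through its big hole. I let go, raised the gripper well clear and handed the job in at 12.8 s; it reports no verdict.

I gripped the channel across its 48 mm width and lowered it until its floor rested on the pin. I then worked it to the fence and along until the upward force vanished. With the hole centred over the pin in the wrist camera, I lowered it onto the plate.

**Last checks:**
- **Height:** a camera fit to 20 of the floor's holes puts the underside at 15.8 ± 0.4 mm, against 16 mm wanted. By feel, the channel met the plate 7.7 mm below where it had rested on the pin, close to the pin's 8 mm.
- **Alignment:** it is parallel to the slot within about 0.002 rad. Its centre is within about 0.5 mm of the slot line and about 5 mm from the slot's middle.
- **Tilt:** the fit reads about 0.013 rad about each axis (0.018 rad together), with uncertainties of 0.005 and 0.009 rad. That is under the 0.03 limit, but it does not prove the channel is perfectly flat.

**Disagreements:** the first scene-camera estimate of the slot was 5–7 mm off the wrist camera's, so I used the wrist camera. Two wrist views of the pin carriage differed by about 2 mm, which I settled by feeling for the pin and looking through the hole.

The robot touched none of the other parts as far as the pictures show, but I did not measure their positions again.

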